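Key the ice-bucket lid onto its pin and press it shut

TASK

Close the ice bucket: with a fingertip against the upright fin on its lid, turn the lid round until the notch in its edge stands over the pin on the bucket's rim, then press the lid down until it is fully home. Do not pinch the fin or lift the lid, and leave the carafe, the glasses and the serving board where they are.

Things in the scene. Friction and masses are not known exactly. Their poses are not given: they have to be found in the camera images.
- bucket: Stainless steel ice bucket, round, 200 mm across at the rim, 150 mm tall, fixed to the table, with two carrying loops on its sides that reach 117 mm from its axis. Origin under its centre; its +x axis points to the pin.
- lid_centre (a point): Centre of the flat top face of the bucket's lid: a steel disc 168 mm across, 8 mm thick, held level in the bucket's mouth by a rubber gasket. It turns about the vertical through this point and slides down. Its top is 163 mm above the table at the start, 150 mm (flush with the rim) when home. A mushroom knob, 40 mm across, stands 18 mm up in its middle.
- knob_top (a point): Centre of the flat top of the lid's mushroom knob (40 mm across), 18 mm above the lid's top face: a good place to press.
- notch (a point): Middle of the notch in the lid's edge, 77 mm from the lid's centre, at the height of the lid's top face: the only gap in the edge, about 14 mm deep and 15 to 19 mm wide, right through the thickness.
- pin (a point): The pin: a round steel bar 8 mm thick that lies level and points at the lid's axis across the bucket's rim, reaching from 74 to 116 mm from the axis; this point on its centre line is 88 mm from the axis and 150 mm above the table. The lid's edge starts just above the pin and rests on it unless the notch is over it, within about 3 mm to either side.
- fin (a point): The fin on the lid, opposite the notch: an upright steel plate 30 mm long (pointing at the lid's centre, from 42 to 72 mm from it), 12 mm thick, standing 24 mm above the lid's top face. This point is half-way up it (12 mm above the lid's top face), 57 mm from the lid's centre. Pushed on its flat side it turns the lid.
- fin_a: One half of the fin's thickness (6 mm), below its 4 mm top cap; the half on the side that faces the way of growing lid_turn. Its origin is on the middle plane of the fin, 57 mm from the lid's centre, 10 mm above the lid's top face.
- fin_b: The other half of the fin's thickness; same origin. Both halves squeezed at once means that the fin is pinched.
- lid_turn (a joint): Turn of the lid about its axis, rad, counter-clockwise from above positive; 0 (and 2 pi) when the notch is exactly over the pin. Starts between 0.9 and 5.38 and can be turned either way. Stays where it is left (about 1 to 2 N at the fin to turn it).
- lid_press (a joint): How far the lid is pressed down, m: 0 at the start, 0.001 to 0.003 when stopped by the pin, 0.013 fully home; negative when lifted. The gasket holds it wherever it is left; pressing it takes about 4 to 8 N.
- glass_1_mid (a point): Stemless wine glass, clear, 84 mm across, 105 mm tall, standing on the serving board; this point is on its axis, 50 mm up. Leave alone.
- glass_2_mid (a point): Second stemless wine glass, the same, standing on the table beyond the bucket; point 50 mm up. Leave alone.
- carafe_mid (a point): Empty clear glass carafe, 104 mm across, 220 mm tall, on the table; point on its axis 90 mm up. Leave alone.
- board: Round wooden serving board, 260 mm across, 18 mm thick, lying on the table with a glass on it; origin under its centre. Leave alone.

How it is judged:
By the outcome, as a careful person would: the job done as asked, in the order asked, and still so for the second after the job is handed in, with the robot touching nothing.
It also fails if it takes over 61 s, if anything falls off the work surface, if the arm or the gripper's body presses on something with over 40 N, if the wrist force passes 120 N, or if a joint passes its speed limit or range.

ROBOT

A 7-joint arm with a two-finger parallel gripper is mounted at the origin on the work surface. World frame = base frame: x ahead of the robot, y to its left, z up, the work surface at z = 0. Lengths are in m, angles in rad, forces in N, time in s.
With the tool pointing down it reaches from about 0.4 to 0.85 m from the base axis. Payload 4.4 kg.
Tool frame: the origin (TCP) lies midway between the tips of the shut fingers; the grasp point (between the pads) lies 19 mm behind it; z points along the fingers, y is the direction in which the jaws open and shut (so a half turn about z gives the same grasp; the last joint's range is limited). The gripper opens to 94 mm and grips with 3 to 60 N. Pads are 16 mm wide; open, the fingers measure 119 mm over their backs; the gripper's body (75 mm by 177 mm) begins 78 mm behind the grasp point.
Start: joints at [-1.254, 0.628, 0.038, 1.517, -0.027, 0.996, -0.02], TCP at [0.243, 0.603, 0.205] pointing down, gripper open.
Joint ranges: [-3.06, 3.06], [-0.37, 2.12], [-1.25, 1.32], [0.18, 2.47], [-1.1, 4.24], [0.23, 1.98], [-2.94, 2.94]. Speed limits (rad/s): [2.57, 2.57, 3.14, 3.14, 3.14, 3.14, 3.14].

INTERFACE

Orientations are given as a rotation vector (axis times angle).
In Python, from workcell import r gives the robot as it stands.
- The arm moves only by the shell command python3 -m creep 'ROWS' [FORCE]. ROWS is a JSON object of lists of equal length, an entry for each row: "claw": the opening, from 0 (shut) to 1 (fully open); "dp": the shift along the world's x, y, z in mm, a list of three; "twist": the turn about the world's z in rad. A call has 1 to 8 rows; each row shifts and turns the commanded pose from where the row before left it; what a row does not reach is not made up. A row lasts 1/8 s, in which the tool goes at most 62.5 mm and 10.7 degrees, less where a joint would pass 70% of its speed; a pose out of reach is approached as far as the arm can. A call with a gripper value outside its range is refused whole. The fingers move at their own pace and stop on an object; FORCE is the grip in N (left out, the last holds). Time passes only in rows, so rows that do not move let the fingers close. It gives the time, the measured TCP pose, the force and the opening at its end, in the units of the state.
- r.observe(): the state, without advancing time (a new reading comes with each control period).
- r.get_image(name): name is "scene" or "top"; returns the picture (420x560x3 uint8, blue, green, red); there is no depth.
- r.calibration(name): a dict with "intrinsics" (3x3 intrinsics, pixels), "k1" (the pictures are not rectified: a ray, as slopes to the right and down, at radius r is drawn at 1 + k1 r^2 times it, then the intrinsics apply), "eye" and "orientation" of the camera in the world. Camera axes: x right, y down, z forward; pixel columns grow to the right and rows downward; lengths in m; the calibration is good to about 2 mm. A picture is of the moment at which its call begins. calibration takes no time and is no camera call.
- r.sign_off(): hands the job in, once; it reports no verdict.
Trained networks look in the newest picture that a camera, given by its name, has taken for a name from the list of things; names that differ only in an ending like _2 or _b are one class to them, and where a whole thing is asked for, a point or a joint stands for the part that bears it (a point fixed in the world has none). Each returns a list of dicts, best first, with "confidence" (0 to 1); they miss things now and then, are a little off and sometimes report something else, mostly with a low value. They report only what shows in the picture. A call takes as long as a camera call.
- r.spot_in(thing, camera): "at" ([x, y, z] in m, in world coordinates, good to about 4 mm: the middle of the surface that is visible of it).
- r.regions_of(thing, camera): "region" (420x560 bool, what is visible of it).
The state is a dict: "t": time; "qpos": joint angles; "dq": joint speeds; "joint_efforts": joint torques, N m; "position": TCP position; "ee_rot": TCP orientation; "ft_force": force on the tool from outside, world axes, zero at the start; "wrist_torque": the same for the moment, N m; "gripper_width": finger opening in m.
Only numpy, scipy, OpenCV 4.12 (cv2) and the standard library are available. Lean on these libraries where they do the work, as an engineer would, in place of code of your own. Each camera call takes 0.05 s, during which the arm holds its last target. There are 200 camera calls.

## Working session

There is one attempt and no reset: what is moved stays moved. The work goes in short steps, Python scripts to look and compute and a shell command to move; the robot and the scene stay as the last step left them, time stands still between calls to the robot, and variables do not carry over. Pictures are saved under pics/ and viewed, about 8 in all and at most 12, crops included, and the job is handed in when it is done.

```bash
mkdir -p pics; ls; python3 - <<'E'
from workcell import r
import cv2,numpy as np
for c in ("scene","top"):
    im=r.get_image(c); cv2.imwrite(f"pics/{c}1.png",im)
    k=r.calibration(c); print(c,np.round(k["eye"],3),k["orientation"],k["k1"],k["intrinsics"])
    for n in ("bucket","lid_centre","knob_top","notch","pin","fin","glass_1_mid","carafe_mid","board"):
        print(n,[(np.round(d["at"],3).tolist(),round(d["confidence"],2)) for d in r.spot_in(n,c)][:3])
o=r.observe();print(o)
E
```

```text
pics
scene [1.078 0.537 1.078] [-0.87672271 -2.64770563  0.88455213] -0.06613877203751307 [[501.80689527   0.         282.28904975]
 [  0.         501.80689527 207.06411761]
 [  0.           0.           1.        ]]
bucket [([0.599, 0.085, 0.159], 0.92), ([0.583, 0.063, 0.163], 0.74)]
lid_centre [([0.584, 0.066, 0.162], 0.71)]
knob_top [([0.575, 0.061, 0.162], 0.65)]
notch [([0.579, 0.062, 0.16], 0.66)]
pin [([0.598, 0.083, 0.16], 0.78)]
fin [([0.581, 0.064, 0.164], 0.6), ([0.532, 0.099, 0.175], 0.45)]
glass_1_mid [([0.511, -0.298, 0.091], 0.73)]
carafe_mid [([0.579, 0.319, 0.13], 0.57)]
board [([0.503, -0.359, 0.018], 0.64)]
top [ 0.552 -0.034  1.333] [-2.20986688  2.17834005 -0.05916064] -0.13599348984589169 [[474.12998849   0.         281.04400695]
 [  0.         474.12998849 207.42185957]
 [  0.           0.           1.        ]]
bucket [([0.576, 0.05, 0.163], 0.97)]
lid_centre [([0.571, 0.052, 0.164], 0.76)]
knob_top [([0.575, 0.057, 0.164], 0.68)]
notch [([0.575, 0.054, 0.165], 0.57)]
pin [([0.571, 0.056, 0.164], 0.77), ([0.572, 0.052, 0.163], 0.17)]
fin [([0.57, 0.057, 0.16], 0.66)]
glass_1_mid []
carafe_mid [([0.56, 0.291, 0.126], 0.73)]
board [([0.468, -0.387, 0.018], 0.9)]
{'t': 1.0, 'qpos': array([-1.25379419,  0.62835701,  0.03848907,  1.51741853, -0.02699386,
        0.99628184, -0.0199837 ]), 'dq': array([-0.00206889, -0.00198419, -0.00109655, -0.00022163,  0.00199173,
        0.00018395, -0.00015516]), 'joint_efforts': array([-4.03551667e-04, -5.49603403e+01,  1.14307769e+00, -1.86943781e+01,
       -5.24113455e-02,  1.59821904e-02,  1.16487504e-05]), 'position': array([0.24276423, 0.60298061, 0.20550016]), 'ee_rot': array([-5.97629160e-01, -3.08419480e+00, -9.28758462e-05]), 'ft_force': array([-0.47423528, -0.21993234, -0.02213657]), 'wrist_torque': array([-0.01681273, -0.00127298,  0.0020361 ]), 'gripper_width': 0.09403119214547531}
```

```bash
python3 - <<'E'
import cv2
a=cv2.imread("pics/top1.png");cv2.imwrite("pics/top1b.png",a)
s=cv2.imread("pics/scene1.png")
import numpy as np
cv2.imwrite("pics/both.png",cv2.resize(np.hstack([a,s]),(800,300),interpolation=cv2.INTER_AREA))
E
cat > h.py <<'E'
import cv2,numpy as np
from scipy.spatial.transform import Rotation as R
from workcell import r
def rot(k): 
    o=np.array(k["orientation"]); return R.from_rotvec(o).as_matrix() if o.size==3 else o
def proj(c,P):
    k=r.calibration(c);p=(np.atleast_2d(P)-k["eye"])@rot(k);s=p[:,:2]/p[:,2:]
    s=s*(1+k["k1"]*(s**2).sum(1,keepdims=True));K=k["intrinsics"]
    return s*[K[0][0],K[1][1]]+[K[0][2],K[1][2]]
def back(c,uv,z):
    k=r.calibration(c);K=k["intrinsics"];d=(np.atleast_2d(uv)-[K[0][2],K[1][2]])/[K[0][0],K[1][1]];s=d.copy()
    for _ in range(20): s=d/(1+k["k1"]*(s**2).sum(1,keepdims=True))
    v=np.c_[s,np.ones(len(s))]@rot(k).T
    return k["eye"]+v*((z-k["eye"][2])/v[:,2:])
def crop(c,P,w,n,f=4):
    u=proj(c,P)[0];x,y=int(u[0]-w),int(u[1]-w);x=max(x,0);y=max(y,0)
    im=r.get_image(c)[y:y+2*w,x:x+2*w];cv2.imwrite(n,cv2.resize(im,None,fx=f,fy=f,interpolation=cv2.INTER_CUBIC));print(c,"origin",x,y,"scale",f)
E
python3 - <<'E'
from h import *
crop("top",[.575,.055,.16],70,"pics/topc.png");crop("scene",[.575,.055,.16],75,"pics/scc.png")
E
```

```text
top origin 175 153 scale 4
scene origin 250 135 scale 4
```

View pics/both.png

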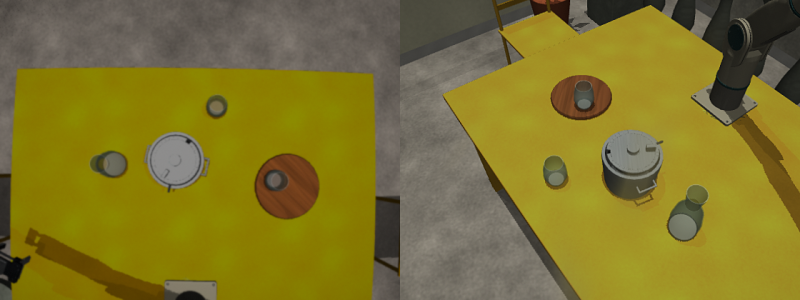

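View pics/topc.png

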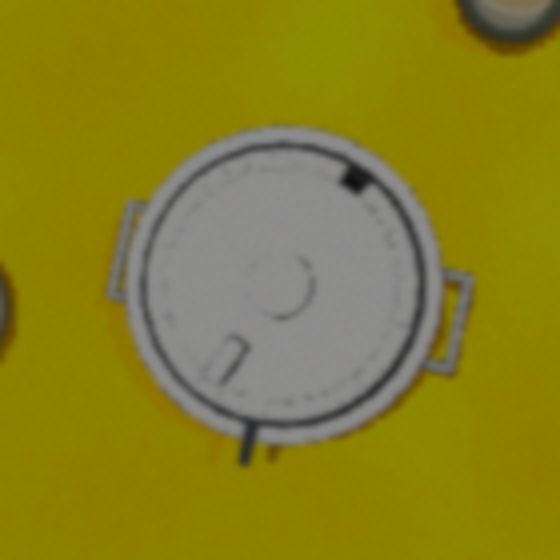

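View pics/scc.png

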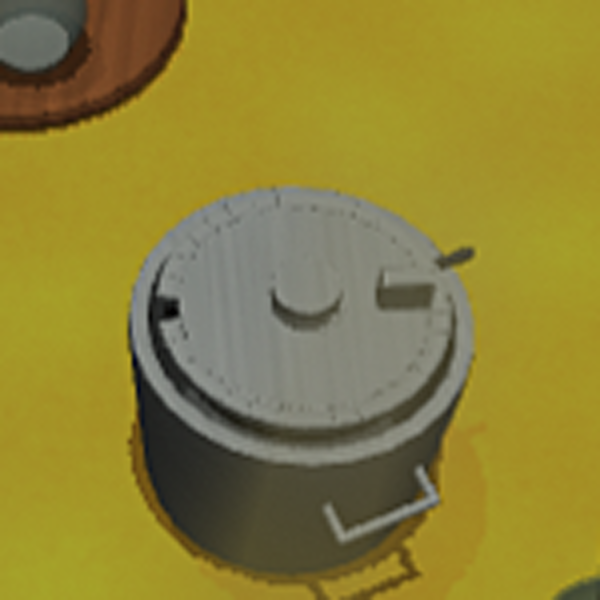

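The top crop shows the notch at crop pixel (354,179), the fin at about (230,359) and the pin running from (252,425) to (244,465). The lid ring is centred near (284,285). Next I convert these to world coordinates.

```bash
python3 - <<'E'
from h import *
f=lambda c,o,p,z:back(c,np.array([p])/4+o,z)[0]
T=lambda p,z:f("top",[175,153],p,z); S=lambda p,z:f("scene",[250,135],p,z)
print("rim from top: l,r,t,b",[np.round(T(p,.15),4)[:2] for p in((127,284),(441,284),(284,126),(284,444))])
c=T((284,285),.150);print("c rim",c)
lc=T((284,284),.163)
n=T((354,179),.163);fi=T((232,357),.187);p1=T((252,425),.154);p2=T((244,465),.154)
k=T((284,287),.181)
print("knob",k,S((307,285),.181))
print("notch",n,S((166,306),.163));print("fin",fi,S((408,278),.187));print("pin",p1,p2,S((438,265),.154),S((472,252),.154))
for c0 in(c,k):
  a=lambda p:np.degrees(np.arctan2(*(p-c0)[[1,0]]));print("ang notch,fin,pin",a(n),a(fi),a(p1),a(p2),[np.linalg.norm((q-c0)[:2]) for q in(n,fi,p1,p2)])
E
```

```text
rim from top: l,r,t,b [array([0.5718, 0.1518]), array([ 0.5748, -0.0447]), array([0.6723, 0.0551]), array([0.4737, 0.0516])]
c rim [0.57270045 0.05330756 0.15      ]
knob [0.5709497  0.05100021 0.181     ] [0.57573045 0.05744626 0.181     ]
notch [0.63867719 0.01018423 0.163     ] [0.64014862 0.0117648  0.163     ]
fin [0.52808615 0.08129689 0.187     ] [0.53001873 0.09054651 0.187     ]
pin [0.48541606 0.07144029 0.154     ] [0.46053302 0.07601227 0.154     ] [0.48906428 0.07726969 0.154     ] [0.46624182 0.0819727  0.154     ]
ang notch,fin,pin -33.16919610846555 147.89738980869333 168.2641241712632 168.5569134191552 [np.float64(0.07881974308455215), np.float64(0.052667235085105214), np.float64(0.08914796349017769), np.float64(0.1144422787746469)]
ang notch,fin,pin -31.075270584109457 144.7466842520718 166.56001034307803 167.2365138518411 [np.float64(0.07907564170936031), np.float64(0.05248973349284387), np.float64(0.08794202235942791), np.float64(0.11321415742277284)]
```

```bash
python3 -m creep '{"claw":[0,0,0,0,0,0,0,0],"dp":[[0,0,38],[0,0,38],[22,-45,0],[22,-45,0],[23,-46,0],[23,-46,0],[23,-46,0],[23,-46,0]],"twist":[0,0,0.115,0.115,0.115,0.115,0.115,0.115]}' 10
python3 -m creep '{"claw":[0,0,0,0,0,0,0,0],"dp":[[23,-46,0],[23,-46,0],[23,-46,0],[23,-46,0],[22,-46,0],[22,-46,0],[0,0,0],[0,0,0]],"twist":[0.115,0.115,0.115,0.115,0.115,0.115,0,0]}'
python3 - <<'E'
from h import *
o=r.observe();R0=R.from_rotvec(o["ee_rot"]).as_matrix();print(np.degrees(np.arctan2(R0[1,1],R0[0,1])),o["qpos"],o["position"],o["ft_force"],o["gripper_width"])
E
```

```text
t: 2.1
position: [0.3795, 0.3274, 0.2817]
ee_rot: [-0.486, 3.103, 0.0]
ft_force: [0.7, -0.4, -0.4]
gripper_width: 0.0172
t: 3.1
position: [0.5145, 0.0535, 0.2815]
ee_rot: [-1.501, 2.76, 0.001]
ft_force: [0.5, 0.2, -0.5]
gripper_width: 0.0007
147.09555195349625 [-0.06996558  0.35499275 -0.12088508  1.77748148  0.04856813  1.01225711
  2.35815902] [0.51448177 0.05353929 0.28145153] [ 0.50023073  0.21436779 -0.49028323] 0.0007062007804744092
```

```bash
python3 -m creep '{"claw":[0,0,0,0,0],"dp":[[0,0,-36],[0,0,-36],[0,0,-34],[0,0,-2],[0,0,0]],"twist":[0,0,0,0,0]}'
python3 - <<'E'
from h import *
o=r.observe();p=o["position"][:2]*1000;c=np.array([573.5,54])
a=np.radians(np.r_[168,161,np.arange(153,50,-8)]);q=c+59*np.c_[np.cos(a),np.sin(a)]
print(np.round(np.diff(np.vstack([p,q]),axis=0)).tolist(),q[-1],o["ft_force"],o["position"])
E
```

```text
t: 3.72
position: [0.5152, 0.0542, 0.1744]
ee_rot: [-1.504, 2.757, -0.0]
ft_force: [0.5, 0.9, -0.4]
gripper_width: 0.0004
[[1.0, 12.0], [2.0, 7.0], [3.0, 8.0], [4.0, 7.0], [5.0, 6.0], [6.0, 6.0], [7.0, 5.0], [7.0, 4.0], [8.0, 3.0], [8.0, 2.0], [8.0, 0.0], [8.0, -1.0], [8.0, -2.0], [8.0, -3.0], [7.0, -4.0]] [605.63370307 103.48156351] [ 0.48560072  0.86337851 -0.41978751] [0.51518723 0.05420887 0.1744256 ]
```

```bash
python3 -m creep '{"claw":[0,0,0,0,0,0,0,0],"dp":[[1,12,0],[2,7,0],[3,8,0],[4,7,0],[5,6,0],[6,6,0],[7,5,0],[7,4,0]],"twist":[0,0,-0.14,-0.14,-0.14,-0.14,-0.14,-0.14]}'
python3 -m creep '{"claw":[0,0,0,0,0,0,0,0],"dp":[[8,3,0],[8,2,0],[8,0,0],[8,-1,0],[8,-2,0],[8,-3,0],[7,-4,0],[0,0,0]],"twist":[-0.14,-0.14,-0.14,-0.14,-0.14,-0.14,-0.14,0]}'
python3 - <<'E'
from h import *
o=r.observe();p=o["position"][:2]*1000;c=np.array([573.5,54])
R0=R.from_rotvec(o["ee_rot"]).as_matrix();print(np.degrees(np.arctan2(R0[1,1],R0[0,1])),o["position"],o["ft_force"])
a=np.radians(np.arange(49,0,-8));q=c+59*np.c_[np.cos(a),np.sin(a)]
print(np.round(np.diff(np.vstack([p,q]),axis=0)).tolist())
E
```

```text
t: 4.72
position: [0.5495, 0.1088, 0.174]
ee_rot: [0.241, -3.132, -0.0]
ft_force: [-1.2, -1.8, 0.5]
gripper_width: 0.0004
t: 5.72
position: [0.6052, 0.1042, 0.1737]
ee_rot: [1.253, 2.881, 0.001]
ft_force: [-0.5, -0.1, 0.3]
gripper_width: 0.0008
42.99973164884487 [0.60523253 0.10416272 0.17372229] [-0.50394299 -0.0716546   0.3092858 ]
[[7.0, -6.0], [6.0, -6.0], [5.0, -7.0], [4.0, -7.0], [3.0, -8.0], [2.0, -8.0], [1.0, -8.0]]
```

```bash
python3 -m creep '{"claw":[0,0,0,0,0,0],"dp":[[7,-6,0],[6,-6,0],[5,-7,0],[4,-7,0],[3,-8,0],[0,0,0]],"twist":[-0.14,-0.14,-0.14,-0.14,-0.14,0]}'
python3 - <<'E'
from h import *
crop("top",[.575,.055,.16],50,"pics/t2.png",4);crop("scene",[.575,.055,.16],60,"pics/s2.png",4)
a=cv2.imread("pics/t2.png");s=cv2.resize(cv2.imread("pics/s2.png"),(400,400))
cv2.imwrite("pics/m2.png",np.hstack([a,s]))
E
```

```text
t: 6.48
position: [0.6295, 0.0692, 0.1736]
ee_rot: [-2.163, -2.278, 0.0]
ft_force: [0.1, 0.4, -0.6]
gripper_width: 0.0003
top origin 195 173 scale 4
scene origin 265 150 scale 4
```

View pics/m2.png

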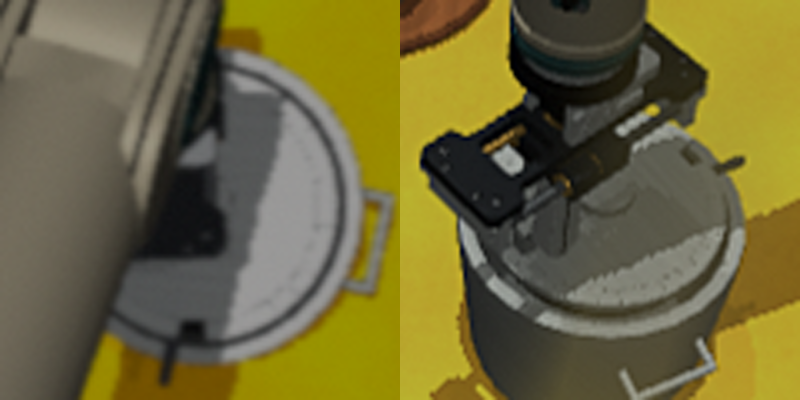

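The notch shows at (192,328) in the top half and near (690,155) in the scene half. The pin starts at (172,345), so the notch still has some turning to go. Next I measure the remaining angle.

```bash
cat >> h.py <<'E'
def T(p,z,o=(195,173)): return back("top",np.array([p])/4+o,z)[0]
def ang(p,c): return np.degrees(np.arctan2(*(p-c)[[1,0]]))
E
python3 - <<'E'
from h import *
c=np.array([.573,.0535,0])
n=T((192,329),.163);p1=T((171,347),.154);p2=T((165,383),.154)
print(ang(n,c),ang(p1,c),ang(p2,c),np.linalg.norm((n-c)[:2]),p1,p2,n)
ns=back("scene",np.array([[290,155]])/(400/120)+[265,150],.163)[0];print(ns,ang(ns,np.array([.5757,.0574,0])))
crop("top",[.493,.065,.155],16,"pics/t3.png",16)
E
```

```text
176.31854951097338 168.21027293244455 168.855112912558 0.07718264751748614 [0.48416554 0.07204186 0.154     ] [0.46178385 0.07541024 0.154     ] [0.49597662 0.05845584 0.163     ]
[0.49950289 0.06085934 0.163     ] 177.4005611884606
top origin 224 240 scale 16
```

View pics/t3.png

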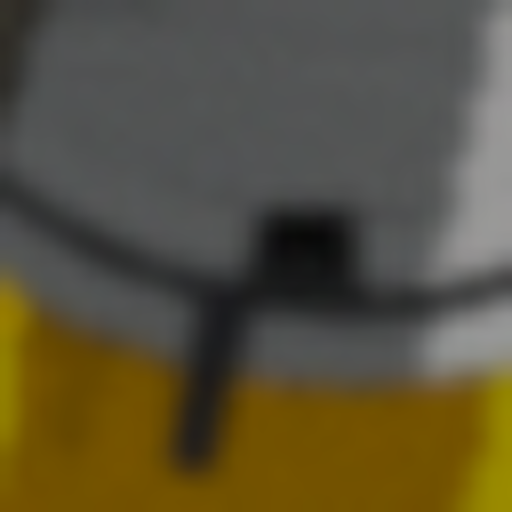

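```bash
python3 -m creep '{"claw":[0,0,0,0],"dp":[[1,-3,0],[0,-3,0],[1,-2,0],[0,0,0]],"twist":[-0.05,-0.05,-0.03,0]}'
python3 - <<'E'
from h import *
crop("top",[.493,.065,.155],16,"pics/t4.png",16)
g=cv2.cvtColor(cv2.imread("pics/t4.png"),6);print(g[250,100:400:8].tolist())
E
```

```text
t: 7.12
position: [0.6317, 0.0606, 0.1734]
ee_rot: [2.311, 2.128, -0.001]
ft_force: [-0.4, 1.4, 0.5]
gripper_width: 0.0005
top origin 224 240 scale 16
[46, 46, 49, 53, 57, 61, 63, 62, 57, 47, 37, 27, 22, 19, 19, 18, 17, 16, 16, 17, 19, 28, 39, 54, 65, 77, 83, 87, 87, 87, 86, 85, 87, 88, 88, 88, 87, 87]
```

View pics/t4.png

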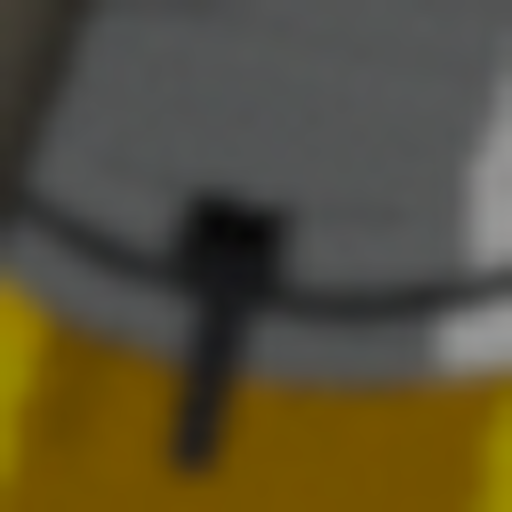

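```bash
python3 - <<'E'
from h import *
b=lambda p,z:back("top",np.array([p])/16+[224,240],z)[0]
n=b((231,240),.163);p1=b((220,305),.152);p2=b((194,458),.152)
d=(p2-p1)/np.linalg.norm(p2-p1);c=np.array([.573,.0535,0])
print(n,p1,p2,ang(n,c),ang(p1,c),ang(p2,c),"lateral mm",1e3*(d[0]*(n-p1)[1]-d[1]*(n-p1)[0]))
E
```

```text
[0.49640402 0.06972948 0.163     ] [0.48575783 0.07224983 0.152     ] [0.46193538 0.0759122  0.152     ] 168.03686518549 167.87066349295503 168.5912533333763 lateral mm 0.8733881891689296
```

```bash
python3 -m creep '{"claw":[0,0,0,0,0,0,0,0],"dp":[[0,6,0],[0,6,0],[0,0,25],[0,0,20],[-29,-9,0],[-29,-9,0],[0,0,-20],[0,0,-10]],"twist":[0,0,0,0,0,0,0,0]}'
python3 -m creep '{"claw":[0,0,0,0,0,0,0],"dp":[[0,0,-3],[0,0,-3],[0,0,-2],[0,0,-2],[0,0,-2],[0,0,-2],[0,0,0]],"twist":[0,0,0,0,0,0,0]}'
```

```text
t: 8.18
position: [0.5735, 0.0555, 0.188]
ee_rot: [-2.31, -2.129, 0.0]
ft_force: [0.7, -0.2, 0.0]
gripper_width: 0.0005
t: 9.05
position: [0.5742, 0.055, 0.1749]
ee_rot: [2.31, 2.128, 0.002]
ft_force: [-0.7, 0.2, 3.6]
gripper_width: 0.0006
```

Pressed 6 mm with only 3.6 N, so the lid is past the pin stop. I continue down.

```bash
python3 -m creep '{"claw":[0,0,0,0,0],"dp":[[0,0,-2],[0,0,-2],[0,0,-2],[0,0,-2],[0,0,0]],"twist":[0,0,0,0,0]}'
```

```text
t: 9.68
position: [0.5743, 0.0549, 0.1681]
ee_rot: [2.311, 2.128, 0.003]
ft_force: [-2.9, 0.5, 13.8]
gripper_width: 0.0007
```

```bash
python3 -m creep '{"claw":[0,0,0,0],"dp":[[0,0,-1],[0,0,-1],[0,0,0],[0,0,0]],"twist":[0,0,0,0]}'
```

```text
t: 10.18
position: [0.5744, 0.0549, 0.1679]
ee_rot: [-2.311, -2.128, -0.005]
ft_force: [-6.2, 0.1, 25.9]
gripper_width: 0.0003
```

It has reached a hard stop at 167.9 mm, where 168 mm is home. I retreat straight up, move clear and check.

```bash
python3 -m creep '{"claw":[0,0,0,0,0,0,0,0],"dp":[[0,0,4],[0,0,20],[0,0,45],[0,0,50],[-40,0,0],[-40,0,0],[-40,0,0],[0,0,0]],"twist":[0,0,0,0,0,0,0,0]}'
python3 - <<'E'
from h import *
crop("top",[.575,.055,.16],50,"pics/t5.png",4);crop("scene",[.575,.055,.16],60,"pics/s5.png",4)
a=cv2.imread("pics/t5.png");s=cv2.resize(cv2.imread("pics/s5.png"),(400,400))
cv2.imwrite("pics/m5.png",np.hstack([a,s]));print(r.observe()["ft_force"])
E
```

```text
t: 11.18
position: [0.451, 0.0553, 0.2831]
ee_rot: [-2.308, -2.127, 0.001]
ft_force: [0.3, -0.5, 0.3]
gripper_width: 0.0006
top origin 195 173 scale 4
scene origin 265 150 scale 4
[0.59400363 0.83867849 0.74156383]
```

View pics/m5.png

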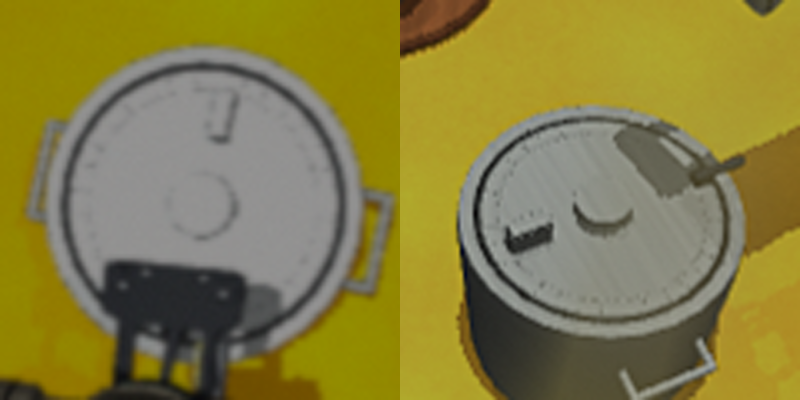

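The scene half shows the lid flush with the rim and the pin lying in the notch at about (705,172). The fin is opposite at (528,235), and the tool is clear.

```bash
python3 -c "
from workcell import r
print(r.sign_off())"
```

```text
the job is handed in; nothing more can be done
None
```

The ice bucket is closed, and I handed the job in at about 11 s. With the gripper shut, I pushed on one side of the fin and turned the lid about 158° clockwise until the notch stood over the pin. I then pressed the knob down to a hard stop.

- **Alignment:** before pressing, the top camera put the notch within about 1 mm of the pin's line, and about 3 mm is allowed. Two ways of reading the picture differed slightly, but both were inside that limit.
- **Fully home:** the fingertip stopped at z = 0.1679 m, and a lid fully home puts the knob top at 0.168 m. The force rose to 26 N there without further movement.
- **After moving clear:** the scene picture shows the lid flush with the rim and the pin lying in the notch. The force sensor reads about zero, so the robot is touching nothing.
- **Other items:** the arm travelled above the carafe and kept away from the glasses and the board. I did not re-measure their positions afterwards.

None of the checks failed.

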